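# Weigh the paperweight and hold the marker pot to the front

## Robot

A 6-joint arm with a two-finger parallel gripper is mounted at the origin on the work surface. World frame = base frame: x ahead of the robot, y to its left, z up, the work surface at z = 0. Lengths are in m, angles in rad, forces in N, time in s.
With the tool pointing down it reaches from about 0.3 to 0.95 m from the base axis. Payload 3.1 kg.
Tool frame: the origin (TCP) lies at the very end of the fingers, on their centre line; the grasp point (between the pads) lies 19 mm behind it (r.grasp_offset is the distance from the TCP to the grasp point, in m); z points along the fingers, y is the line along which they close (so a half turn about z gives the same grasp; the last joint's range is limited). The gripper opens to 85 mm and grips with 20 to 120 N. Pads are 22 mm wide; open, the fingers measure 114 mm over their backs; the gripper's body (76 mm by 85 mm) begins 54 mm behind the grasp point. The pads swing forward as they close: fully open they stand 13 mm farther back than shut.
Start: joints at [1.115, 0.308, 1.634, -0, 1.2, -0.07], TCP at [0.235, 0.579, 0.231] pointing down, gripper open.
Joint ranges: [-3.06, 3.06], [-0.79, 1.96], [0.05, 2.63], [-1.19, 4.34], [0.05, 2.64], [-2.94, 2.94]. Speed limits (rad/s): [2.79, 2.79, 3.14, 3.14, 3.14, 3.14].

## Interface

Orientations are given as a rotation vector (axis times angle).
In Python, from rig import r, eyes, order gives the robot as it stands.
- The arm moves only by the shell command python3 -m creep 'ROWS'. ROWS is JSON, a list of rows, each a list of 5 numbers: the shift along the tool's x, y, z normalised to -1 to 1, where 1 is 500 mm, then the turn about the tool's z normalised to -1 to 1, where 1 is 180 degrees, then the gripper command: -1 is fully open, 1 is shut, values between are in proportion. A call has 1 to 12 rows; each row is the pose to reach, as a shift and turn from the pose commanded when the call began, along the tool's axes at that moment, turning the shorter way round; what a row does not reach only later rows make up. A row lasts 1/12 s, in which the tool goes at most 41.7 mm and 7.16 degrees, less where a joint would pass 70% of its speed; a pose out of reach is approached as far as the arm can. A call with a number of a shift or a turn outside -1 to 1 is refused whole. A call with a gripper value outside its range is refused whole. The fingers move at their own pace and stop on an object; the grip force is fixed at half the most. Time passes only in rows, so rows that repeat a pose let the fingers close. It gives the time, the measured TCP pose, the force, the opening and the grip force at its end, in the units of the state.
- r.observe(): the state, without advancing time (a new reading comes with each control period).
- eyes.read_camera(name): name is "scene" or "top" or "wrist"; returns the picture (420x560x3 uint8, blue, green, red); there is no depth.
- eyes.camera_params(name): a dict with "camera_matrix" (3x3 intrinsics, pixels), "position" and "orientation" of the camera in the world. Camera axes: x right, y down, z forward; pixel columns grow to the right and rows downward; lengths in m; the calibration is good to about 2 mm. The wrist camera is an equidistant fisheye: a pixel r from the principal point sees the ray r / f radians off the axis. A picture is of the moment at which its call begins: read the wrist's pose just before it. camera_params takes no time and is no camera call; for the wrist camera it gives the pose at the moment of the call.
- order.job_done(): hands the job in; it is judged then, once.
The state is a dict: "time": time; "qpos": joint angles; "joint_velocities": joint speeds; "tau": joint torques, N m; "tcp_pos": TCP position; "eef_rot": TCP orientation; "ft_force": force on the tool from outside, world axes, zero at the start; "ft_torque": the same for the moment, N m; "finger_gap": finger opening in m; "grasp_force": force on a finger pad.
Only numpy, scipy, OpenCV 4.12 (cv2) and the standard library are available. Lean on these libraries where they do the work, as an engineer would, in place of code of your own. Each camera call takes 0.05 s, during which the arm holds its last target. There are 200 camera calls.

## Task

I am weighing the glass paperweight: set it gently, upright, in the middle of the letter scale's pan and let go of it. Then turn the revolving pen caddy until its orange pot is in line with the white pointer on the base, so that I can take the marker and note the reading, and finish while still gripping the caddy by its top handle, holding it still there (do not let go). Leave the other things on the desk where they are.

Things in the scene. Friction and masses are not known exactly. Their poses are not given: they have to be found in the camera images.
- paperweight_center (a point): Green glass paperweight, loose, an upright round puck 52 mm in diameter and 45 mm high with a bevelled top edge (side wall straight up to 36 mm), about 0.2 kg. This point is its centre, 22.5 mm above its underside; z is up along its axis. It starts on the desk.
- paperweight: The same paperweight; origin at the centre of its underside.
- scale: White letter scale, fixed to the desk, 150 x 170 mm and 34 mm high, with a small dark display on its front side; origin at the centre of its underside on the desk, z up. The pan sits over its centre. Scale and caddy may stand on either side of the desk.
- pan: The scale's round steel pan, 120 mm in diameter, 6 mm thick, flat, with a thin black circle (64 mm) about its middle; origin at the centre of its underside. It is sprung: it sinks straight down about 6.5 mm under the paperweight (300 N/m) and stops after 14 mm.
- pan_center (a point): Centre of the pan's upper face, 62 mm above the desk when empty; moves with the pan, z up.
- caddy_base: Fixed round black base of the pen caddy, 170 mm in diameter, 14 mm high; origin at its centre on the desk, on the turning axis. Its -x axis points to the white pointer; it may stand turned on the desk.
- pointer (a point): Tip of the white pointer that juts out at the rim of the base, 109 mm from the axis, 10 mm above the desk.
- carousel: Turning part of the caddy: gray disc (156 mm) with four pots (50 mm wide, centres 50 mm from the axis, 90 degrees apart; one orange, three gray), pens fixed in them up to 130 mm above the desk, and a centre column with the handle. Turns either way without stops, light friction (0.05 N m), stays where left. Origin on the axis, 15 mm above the desk; -x points to the orange pot.
- orange_front (a point): Outermost point of the orange pot, 75 mm from the turning axis along the carousel's -x axis, 60 mm above the desk.
- handle (a point): Centre of the caddy's handle: a black upright plate on the column, on the turning axis, 56 mm long (along the carousel's x axis), 14 mm thick (along its y axis) and 34 mm high; this point is 173 mm above the desk, the handle's top at 190 mm. Pinch it across its thickness from above.
- stamp: Blue hand stamp, 50 x 30 mm foot, 62 mm high, loose, to be left alone; origin under its centre.
- pencil_red: Red pencil lying on the desk, 168 mm long, 7.5 mm thick, loose, to be left alone.
- pencil_green: Green pencil lying on the desk, 168 mm long, 7.5 mm thick, loose, to be left alone.
- tape_roll: Roll of clear tape lying flat, 80 mm in diameter, 20 mm high, loose, to be left alone.
- stapler: Red and black stapler, 130 x 36 x 54 mm, loose, to be left alone.
Mind the look-alikes: they are no part of the job. There is more than one size of the paperweight; the job needs the smaller. There is more than one size of the scale; the job needs the smaller.

How it is judged:
On the way:
1. the paperweight stands centred on the pan, let go, its weight on the spring (horizontal distance between paperweight_center and pan_center below 0.015 m and z of paperweight_center in the frame of pan_center below 0.027 m and angle between paperweight_center's own z axis and vertical below 0.12 rad and z of pan_center in the frame of scale below 0.059 m and contact force between the fingers and paperweight below 0.1 N), for 0.3 s.
At the end, for the whole second after the job is handed in: Paperweight upright (0.12 rad) on the pan within 15 mm of its middle, pan pressed down at least 3 mm; the orange pot's outermost point within 11 mm (8 degrees) sideways of the line from axis to pointer, on its side; caddy still (0.08 rad/s) and held by the fingers (over 2 N) (horizontal distance between paperweight_center and pan_center below 0.015 m and z of paperweight_center in the frame of pan_center below 0.027 m and angle between paperweight_center's own z axis and vertical below 0.12 rad and z of pan_center in the frame of scale below 0.059 m and y of orange_front in the frame of caddy_base between -0.011 and 0.011 m and x of orange_front in the frame of caddy_base below -0.05 m and angular speed of carousel below 0.08 rad/s and contact force between the fingers and carousel above 2 N); the arm keeps its last pose, push and grip.
It fails at once if the paperweight was dropped or pressed hard onto the pan (over 30 N) (contact force between paperweight and pan above 30 N).
It fails at once if another thing on the desk was moved more than 30 mm (distance of any of stamp, pencil_red, pencil_green, tape_roll, stapler from where it was at the start of the episode above 0.03 m).
It also fails if it takes over 72 s, if anything falls off the work surface, if the arm or the gripper's body presses on something with over 40 N, if the wrist force passes 120 N, or if a joint passes its speed limit or range.

## Working session

There is one attempt and no reset: what is moved stays moved. The work goes in short steps, Python scripts to look and compute and a shell command to move; the robot and the scene stay as the last step left them, time stands still between calls to the robot, and variables do not carry over. Pictures are saved under pics/ and viewed, at most 10 in all, crops included, and the job is handed in when it is done.

```bash
mkdir -p pics; cat > h.py <<'E'
import numpy as np,cv2
from scipy.spatial.transform import Rotation as R
from rig import r,eyes,order
def cam(n):
    p=eyes.camera_params(n);o=np.array(p['orientation'],float)
    M=R.from_rotvec(o).as_matrix() if o.size==3 else (o if o.shape==(3,3) else None)
    return np.array(p['camera_matrix']),np.array(p['position']),M
def ray(n,u,v,c=None):
    K,t,M=c or cam(n)
    x=(u-K[0,2])/K[0,0];y=(v-K[1,2])/K[1,1]
    if n=='wrist':
        th=np.hypot(x,y);s=np.sin(th)/th if th>0 else 1
        d=np.array([x*s,y*s,np.cos(th)])
    else: d=np.array([x,y,1.])
    return t,M@(d/np.linalg.norm(d))
def onz(n,u,v,z,c=None):
    t,d=ray(n,u,v,c);return (t+d*(z-t[2])/d[2])
def proj(n,P,c=None):
    K,t,M=c or cam(n);q=M.T@(np.array(P)-t)
    if n=='wrist':
        h=np.hypot(q[0],q[1]);th=np.arctan2(h,q[2]);x,y=q[:2]/h*th if h>0 else (0,0)
    else:x,y=q[:2]/q[2]
    return K[0,0]*x+K[0,2],K[1,1]*y+K[1,2]
E
python3 - <<'E'
from h import *
for n in('top','scene','wrist'):
    print(n,eyes.camera_params(n)); cv2.imwrite(f'pics/{n}0.png',eyes.read_camera(n))
print(r.observe(),r.grasp_offset)
E
```

```text
top {'camera_matrix': array([[510.84035848,   0.        , 290.69247797],
       [  0.        , 510.84035848, 210.46045255],
       [  0.        ,   0.        ,   1.        ]]), 'position': array([ 0.2740027 , -0.00190778,  1.46791717]), 'orientation': array([-2.11527879,  2.13203045, -0.20102211])}
scene {'camera_matrix': array([[412.09532839,   0.        , 281.51236129],
       [  0.        , 412.09532839, 209.31319272],
       [  0.        ,   0.        ,   1.        ]]), 'position': array([1.23051775, 0.58458999, 0.75715991]), 'orientation': array([-1.0488543 , -2.23840466,  1.17869329])}
wrist {'camera_matrix': array([[325.1922621 ,   0.        , 274.72196192],
       [  0.        , 325.1922621 , 214.09462141],
       [  0.        ,   0.        ,   1.        ]]), 'position': array([0.16495877, 0.60669891, 0.37231893]), 'orientation': array([2.38699744, 1.60916726, 0.24268788])}
{'time': 0.15, 'qpos': array([ 1.11533476e+00,  3.08809492e-01,  1.63486397e+00,  9.26690079e-06,
        1.19973988e+00, -6.97015511e-02]), 'joint_velocities': array([-7.64332253e-04, -8.97544067e-04, -3.75196210e-03, -7.80130489e-06,
        4.84139947e-05,  2.85447767e-04]), 'tau': array([-6.24891836e-04, -4.15805876e+01, -2.77144825e+01, -4.12115082e-05,
        6.18629245e-03, -1.25501881e-06]), 'tcp_pos': array([0.23490514, 0.57848279, 0.2303225 ]), 'eef_rot': array([-6.02113003e-01, -3.08286151e+00,  2.75795951e-03]), 'ft_force': array([0.32500306, 0.11493763, 1.00865549]), 'ft_torque': array([ 0.01617669,  0.00146551, -0.03351705]), 'grasp_force': 0.0, 'finger_gap': 0.08566341986247594} 0.0187
```

View pics/top0.png

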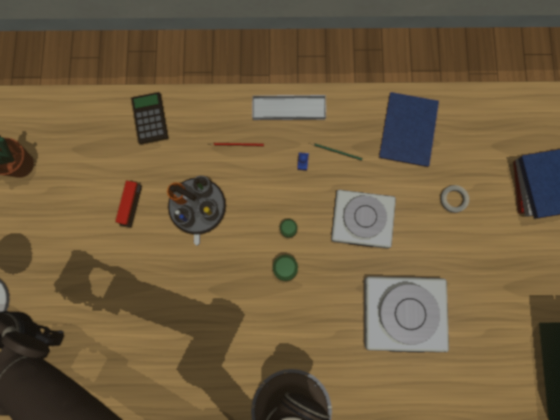

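View pics/scene0.png

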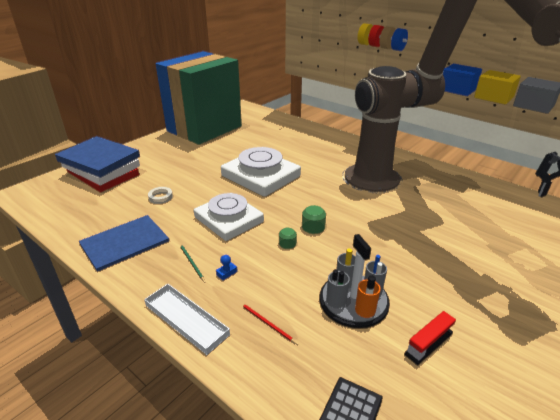

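The top view shows these candidates:
- **Paperweights:** green pucks at (288,227), smaller, and (285,267), larger. I choose (288,227).
- **Scales:** (365,217), smaller, and (409,313), larger. I choose (365,217).
- **Caddy:** at (197,205), with its white pointer at (196,240) and the orange pot at about (178,190).

Next I measure these and check the choice in one crop.

```bash
cat > m.py <<'E'
from h import *
im=cv2.imread('pics/top0.png');sc=cv2.imread('pics/scene0.png')
def blobs(im,n,lo,hi,mn=60):
    m=cv2.inRange(cv2.cvtColor(im,cv2.COLOR_BGR2HSV),lo,hi)
    m=cv2.morphologyEx(m,cv2.MORPH_CLOSE,np.ones((3,3)))
    return [c for c in cv2.findContours(m,0,1)[0] if cv2.contourArea(c)>mn]
if __name__=='__main__':
    for n,i in(('top',im),('scene',sc)):
      for c in blobs(i,n,(45,90,30),(85,255,255)):
        (u,v),(w,h),a=cv2.minAreaRect(c)
        p=onz(n,u,v,.03);print(n,'green',u,v,w,h,p.round(4), 'mm', (w/510*1.43))
    for c in blobs(im,'top',(0,0,120),(180,60,255),300):
        (u,v),(w,h),a=cv2.minAreaRect(c)
        if v>170: print('white',u,v,w,h,a,onz('top',u,v,.034).round(4),'mm',w/510.8*1.434,h/510.8*1.434)
    for c in blobs(im,'top',(0,0,100),(180,60,255),10):
        u,v,w,h=cv2.boundingRect(c)
        if 150<u<240 and 160<v<260: print('ptr?',u,v,w,h)
    for n,i in(('top',im),('scene',sc)):
      for c in blobs(i,n,(5,170,80),(14,255,255),20):
        u,v,w,h=cv2.boundingRect(c);print(n,'orange',u,v,w,h,cv2.contourArea(c),onz(n,u+w/2,v+h/2,.085).round(3))
    a=cv2.resize(im[170:260,150:290],None,fx=5,fy=5,interpolation=2);b=cv2.resize(im[170:260,270:410],None,fx=5,fy=5,interpolation=2)
    cv2.imwrite('pics/crop1.png',cv2.resize(im[165:280,155:405],(800,368),interpolation=cv2.INTER_CUBIC))
E
python3 m.py
```

```text
top green 285.0 267.5 23.0 22.0 [0.384  0.0124 0.03  ] mm 0.06449019607843137
top green 288.0 227.5 15.0 14.0 [0.4974 0.0032 0.03  ] mm 0.04205882352941176
top green 145.65383911132812 100.76922607421875 10.001921653747559 24.122283935546875 [0.8835 0.4256 0.03  ] mm 0.02804460385266472
scene green 287.0 237.5 19.0 16.0 [0.5088 0.0103 0.03  ] mm 0.053274509803921566
scene green 313.597412109375 219.03985595703125 22.217344284057617 26.474563598632812 [0.3873 0.0154 0.03  ] mm 0.06229569083569096
scene green 212.4730987548828 100.30093383789062 80.75250244140625 57.798973083496094 [-0.1218 -0.9895  0.03  ] mm 0.22642368331609986
white 407.5 314.5 73.0 81.0 90.0 [ 0.2522 -0.3239  0.034 ] mm 0.20493735317149567 0.22739624119028976
white 364.1501770019531 218.22354125976562 59.355350494384766 51.35172653198242 6.709836959838867 [ 0.5219 -0.214   0.034 ] mm 0.16663189625870742 0.14416283446919104
ptr? 194 234 6 11
top orange 168 189 14 12 30.0 [0.582 0.315 0.085]
top orange 2 146 22 29 69.0 [0.685 0.773 0.085]
top orange 215 143 48 3 43.0 [0.727 0.14  0.085]
scene orange 355 279 26 39 558.5 [0.617 0.326 0.085]
```

View pics/crop1.png

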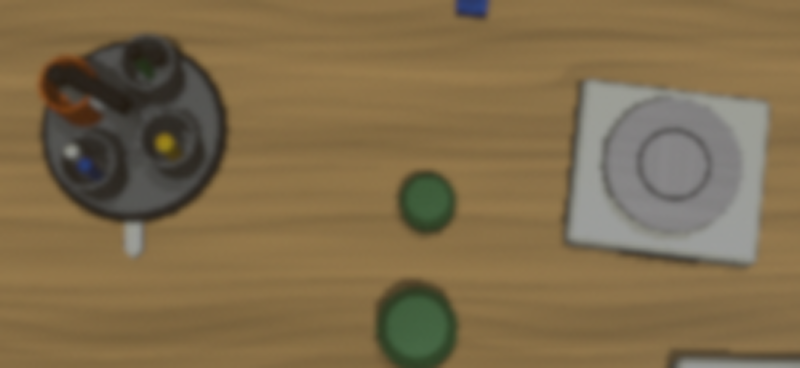

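The crop shows the smaller puck at crop (427,202), about 50 mm across, and the 150x170 scale with its pan at crop (675,165). The caddy base is centred at crop (134,130), its pointer tip is at (133,256), and the orange pot and dark handle lie to the upper left. The sizes match the description.

```bash
cat > m2.py <<'E'
from h import *
ct=cam('top');cs=cam('scene')
f=lambda x,y:(155+x/3.2-.5+.16,165+y/3.2-.5+.16)
T=lambda x,y,z:onz('top',*f(x,y),z,ct).round(4)
print('puck',T(427,202,.036),'pan',T(675,165,.062))
b=T(134,130,.014);p=T(133,256,.010);o=T(75,90,.09)
print('base',b,'ptr',p,np.linalg.norm((p-b)[:2]),'orange',o,np.linalg.norm((o-b)[:2]))
for q in(p,o):print(np.degrees(np.arctan2(*(q-b)[1::-1])))
print('handle bar ends',T(60,72,.19),T(128,105,.19))
print('pred handle px top',proj('top',[b[0],b[1],.19],ct),'scene',proj('scene',[b[0],b[1],.173],cs), 'puck scene',proj('scene',[*T(427,202,.036)[:2],.0225],cs))
im=cv2.imread('pics/scene0.png')[210:340,290:420]
cv2.imwrite('pics/crop2.png',cv2.resize(im,(600,600),interpolation=cv2.INTER_CUBIC))
E
python3 m2.py
```

```text
puck [0.4957 0.0029 0.036 ] pan [ 0.5227 -0.2141  0.062 ]
base [0.5672 0.2682 0.014 ] ptr [0.4528 0.2668 0.01  ] 0.11440856611285719 orange [0.5875 0.306  0.09  ] 0.04290606017802146
-179.29886287311942
61.76255446183276
handle bar ends [0.5797 0.2962 0.19  ] [0.5522 0.2409 0.19  ]
pred handle px top (np.float64(184.15348200186233), np.float64(191.81552985719267)) scene (np.float64(361.1376563839897), np.float64(245.58478697915677)) puck scene (np.float64(287.83678827291527), np.float64(236.34810451834716))
```

View pics/crop2.png

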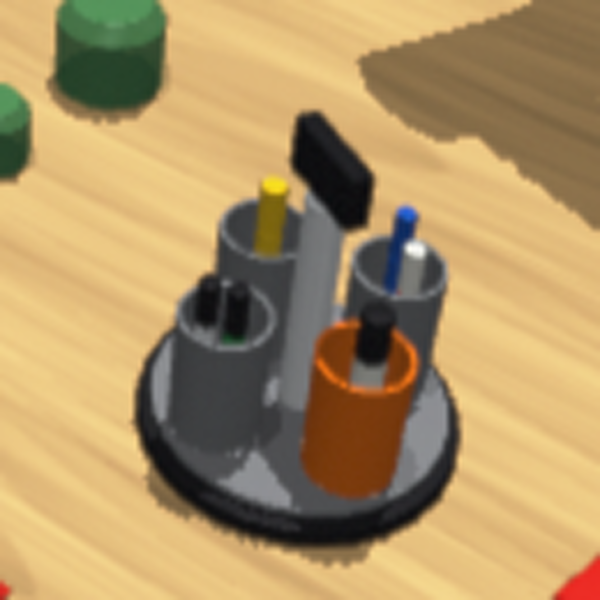

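The scene crop shows the handle plate at crop (330,170), right above the base centre, with the orange pot on the handle's line. The orange pot is at about 63° and the pointer at about 181°, so the caddy needs roughly a +118° turn. First I move over the small puck.

```bash
cat > d.py <<'E'
from h import *
import sys
def delta(P):
    s=r.observe();return (R.from_rotvec(s['eef_rot']).as_matrix().T@(np.array(P)-s['tcp_pos'])/.5).round(3)
if __name__=='__main__':
    s=r.observe();M=R.from_rotvec(s['eef_rot']).as_matrix()
    print(s['time'],s['tcp_pos'].round(4),'yaw y',np.degrees(np.arctan2(M[1,1],M[0,1])).round(1),'q6',s['qpos'][5].round(3),s['finger_gap'],s['grasp_force'],s['ft_force'].round(2))
    if len(sys.argv)>3:print(delta([float(a) for a in sys.argv[1:4]]))
E
python3 -m creep '[[-0.92,-0.87,0,0,-1],[-0.92,-0.87,0,0,-1],[-0.92,-0.87,0,0,-1],[-0.92,-0.87,0,0,-1],[-0.92,-0.87,0,0,-1],[-0.92,-0.87,0,0,-1],[-0.92,-0.87,0,0,-1],[-0.92,-0.87,0,0,-1],[-0.92,-0.87,0,0,-1],[-0.92,-0.87,0,0,-1],[-0.92,-0.87,0,0,-1],[-0.92,-0.87,0,0,-1]]'; python3 d.py .496 .003 .18
```

```text
time: 1.15
tcp_pos: [0.4427, 0.1221, 0.2313]
eef_rot: [0.602, 3.083, 0.0]
ft_force: [0.8, 0.1, -0.4]
finger_gap: 0.0857
grasp_force: 0.0
1.15 [0.4427 0.1221 0.2313] yaw y 67.9 q6 -1.011 0.0856738115926775 0.0 [ 0.79  0.1  -0.37]
[-0.188 -0.181  0.103]
```

```bash
python3 -m creep '[[-0.19,-0.18,0.1,0,-1],[-0.19,-0.18,0.1,0,-1],[-0.19,-0.18,0.1,0,-1],[-0.19,-0.18,0.1,0,-1],[-0.19,-0.18,0.1,0,-1],[-0.19,-0.18,0.1,0,-1]]'; cat > w.py <<'E'
from h import *
import sys
c=cam('wrist');im=eyes.read_camera('wrist');cv2.imwrite(sys.argv[1],im)
m=cv2.inRange(cv2.cvtColor(im,cv2.COLOR_BGR2HSV),(45,90,30),(85,255,255))
for k in cv2.findContours(m,0,1)[0]:
    if cv2.contourArea(k)>100:
        (u,v),(w,h),a=cv2.minAreaRect(k);P=k.reshape(-1,2)
        print('green',u,v,w,h,onz('wrist',u,v,.025,c).round(4))
        W=np.array([onz('wrist',x,y,.0,c) for x,y in P]);print(' z0 extents',W.min(0).round(4),W.max(0).round(4))
E
python3 w.py pics/w1.png; python3 d.py .496 .003 .1
```

```text
time: 1.65
tcp_pos: [0.4961, 0.0043, 0.1805]
eef_rot: [-0.606, -3.08, -0.0]
ft_force: [-0.1, -0.3, 0.3]
finger_gap: 0.0855
grasp_force: 0.0
green 540.9713134765625 230.80252075195312 14.28575611114502 9.098190307617188 [0.6614 0.3044 0.025 ]
 z0 extents [0.6671 0.3128 0.    ] [0.6965 0.3446 0.    ]
green 275.6153564453125 199.57693481445312 58.63872528076172 53.53970718383789 [0.499  0.0036 0.025 ]
 z0 extents [ 0.4751 -0.028  -0.    ] [0.5367 0.0286 0.    ]
green 236.0 82.0 82.0 84.0 [0.3836 0.0121 0.025 ]
 z0 extents [ 0.337  -0.0318 -0.    ] [0.4215 0.0518 0.    ]
1.7 [0.4962 0.0052 0.181 ] yaw y 67.8 q6 -1.262 0.08534387192591243 0.0 [-0.21  0.28 -0.47]
[-0.001 -0.004  0.162]
```

View pics/w1.png

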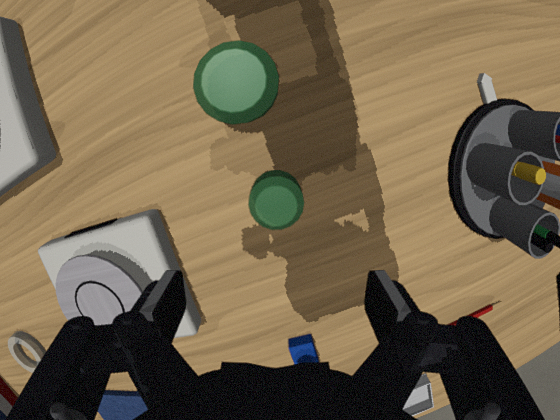

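The wrist view shows the small puck at (275,200) between the open fingers, with the larger puck clear at (236,82). The puck is at about (0.498, 0.003), so I descend and grip.

```bash
python3 -m creep '[[0,0,0.08,0,-1],[0,0,0.16,0,-1],[0,0,0.24,0,-1],[0,0,0.3,0,-1],[0,0,0.33,0,-1],[0,0,0.345,0,-1],[0,0,0.345,0,-1],[0,0,0.345,0,1],[0,0,0.345,0,1],[0,0,0.345,0,1],[0,0,0.345,0,1],[0,0,0.345,0,1]]'; python3 d.py .5227 -.2141 .16
```

```text
time: 2.7
tcp_pos: [0.4987, 0.005, 0.0111]
eef_rot: [0.601, 3.079, 0.001]
ft_force: [-0.5, 2.2, 5.4]
finger_gap: 0.0499
grasp_force: 62.1
2.7 [0.4987 0.005  0.0111] yaw y 67.9 q6 -1.263 0.049909829020024145 62.135115140117705 [-0.52  2.21  5.36]
[-0.21  -0.387 -0.297]
```

```bash
python3 -m creep '[[0,0,-0.08,0,1],[0,0,-0.16,0,1],[0,0,-0.24,0,1],[-0.03,-0.06,-0.28,0,1],[-0.07,-0.13,-0.28,0,1],[-0.11,-0.2,-0.28,0,1],[-0.15,-0.27,-0.28,0,1],[-0.18,-0.33,-0.28,0,1],[-0.2,-0.37,-0.28,0,1],[-0.21,-0.387,-0.28,0,1],[-0.21,-0.387,-0.28,0,1],[-0.21,-0.387,-0.28,0,1]]'; python3 d.py .5227 -.2141 .072
python3 - <<'E'
from h import *
c=cam('wrist');im=eyes.read_camera('wrist');cv2.imwrite('pics/w2.png',im)
print(proj('wrist',[.5227,-.2141,.062],c))
E
```

```text
time: 3.7
tcp_pos: [0.5208, -0.2135, 0.149]
eef_rot: [-0.604, -3.083, -0.001]
ft_force: [0.3, -0.0, -2.5]
finger_gap: 0.05
grasp_force: 63.6
3.7 [ 0.5208 -0.2135  0.149 ] yaw y 67.8 q6 -1.651 0.04998484092913219 63.57985650189221 [ 0.33 -0.01 -2.45]
[-0.004  0.     0.154]
(np.float64(275.3118468966069), np.float64(221.46281923565581))
```

View pics/w2.png

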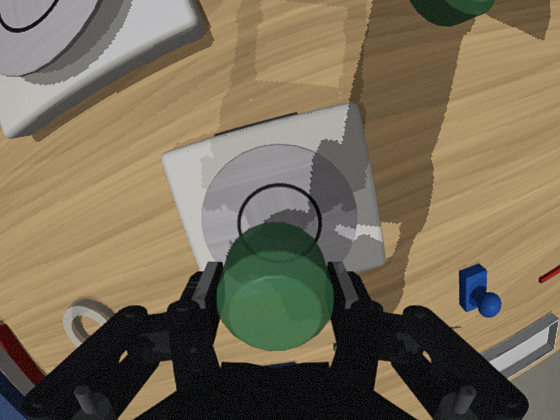

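The wrist view shows the puck held at (275,285) and the pan's circle centred at about (279.5,224), against the predicted (275,221).

```bash
python3 - <<'E'
from h import *
from d import delta
p=onz('wrist',279.5,224.5,.062);print(p,delta([*p[:2],.0685]), delta([*(p[:2]+[.5227,-.2141])/2,.0685]))
E
```

```text
[ 0.52581102 -0.21124812  0.062     ] [-0.009  0.006  0.161] [-0.007  0.002  0.161]
```

```bash
python3 -m creep '[[-0.008,0.004,0.04,0,1],[-0.008,0.004,0.08,0,1],[-0.008,0.004,0.11,0,1],[-0.008,0.004,0.13,0,1],[-0.008,0.004,0.14,0,1],[-0.008,0.004,0.146,0,1],[-0.008,0.004,0.15,0,1],[-0.008,0.004,0.153,0,1],[-0.008,0.004,0.156,0,1],[-0.008,0.004,0.158,0,1],[-0.008,0.004,0.16,0,1],[-0.008,0.004,0.16,0,1]]'; python3 d.py
```

```text
time: 4.75
tcp_pos: [0.5262, -0.2138, 0.0693]
eef_rot: [0.602, 3.082, -0.0]
ft_force: [0.8, 0.1, -0.7]
finger_gap: 0.05
grasp_force: 63.7
4.75 [ 0.5262 -0.2138  0.0693] yaw y 67.9 q6 -1.648 0.049987515642565414 63.6644365824759 [ 0.85  0.13 -0.65]
```

The pan now carries nearly all the weight (lift force fell from 2.5 to 0.65 N). I release and rise.

```bash
python3 -m creep '[[0,0,0,0,0.1],[0,0,0,0,-0.1],[0,0,0,0,-0.3],[0,0,0,0,-0.5],[0,0,0,0,-1],[0,0,0,0,-1],[0,0,0,0,-1],[0,0,-0.02,0,-1],[0,0,-0.06,0,-1],[0,0,-0.12,0,-1],[0,0,-0.2,0,-1],[0,0,-0.28,0,-1]]'; python3 - <<'E'
from h import *
im=eyes.read_camera('wrist');cv2.imwrite('pics/w3.png',im)
t=eyes.read_camera('top');cv2.imwrite('pics/t3.png',t)
E
python3 d.py .567 .268 .3
```

```text
time: 5.75
tcp_pos: [0.5246, -0.213, 0.2099]
eef_rot: [-0.602, -3.081, -0.001]
ft_force: [0.7, -0.5, -0.4]
finger_gap: 0.0856
grasp_force: 0.0
5.85 [ 0.531  -0.2161  0.2182] yaw y 67.9 q6 -1.648 0.08501851570475312 0.0 [ 0.37 -0.62  0.16]
[ 0.295  0.924 -0.17 ]
```

View pics/w3.png

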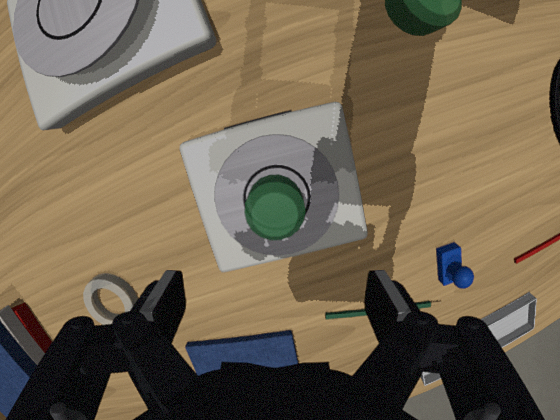

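The puck stands on the pan at about (275,208), and the pan outline is centred at about (276.5,195). I check the centring with a ray cast in both views.

```bash
python3 - <<'E'
from h import *
im=cv2.imread('pics/w3.png');c=cam('wrist')
def puck(im,n,c,roi):
    m=cv2.inRange(cv2.cvtColor(im,cv2.COLOR_BGR2HSV),(45,90,30),(85,255,255));k=np.zeros_like(m);x0,x1,y0,y1=roi;k[y0:y1,x0:x1]=m[y0:y1,x0:x1]
    x,y,w,h=cv2.boundingRect(k);return x,y,w,h
x,y,w,h=puck(im,'wrist',c,(200,345,130,260));print(x,y,w,h)
pan=onz('wrist',276.5,195,.0555,c)
print('pan',pan,'puck silhouette mid',onz('wrist',x+w/2,y+h/2,.0755,c))
# near edge (bottom) belongs to top rim, far edge to base/wall
for z in(.0555,.0915):print(z,proj('wrist',[pan[0],pan[1],z],c),[tuple(np.round(proj('wrist',pan+np.array([.026*np.cos(a),.026*np.sin(a),z-.0555]),c),0)) for a in np.radians([158,-22])])
t=cv2.imread('pics/t3.png');ct=cam('top')
x,y,w,h=puck(t,'top',ct,(335,395,190,250));print(x,y,w,h,'top: puck',onz('top',x+w/2-.5,y+h/2-.5,.0915,ct))
print('pan top',onz('top',365.4,216.2,.062,ct))
E
```

```text
245 175 61 65
pan [ 0.53452427 -0.21644274  0.0555    ] puck silhouette mid [ 0.54014199 -0.21976477  0.0755    ]
0.0555 (np.float64(276.50000000000006), np.float64(195.00000000000003)) [(np.float64(277.0), np.float64(168.0)), (np.float64(276.0), np.float64(220.0))]
0.0915 (np.float64(276.64258046690554), np.float64(205.82917246443085)) [(np.float64(277.0), np.float64(176.0)), (np.float64(277.0), np.float64(234.0))]
0 0 0 0 top: puck [1.18056319 0.85632983 0.0915    ]
pan top [ 0.5227229  -0.21350879  0.062     ]
```

The puck is about 6 mm off the pan centre, which is within the 15 mm limit. I go above the caddy handle, turning the tool +95°.

```bash
python3 -m creep '[[0.03,0.08,-0.06,0.04,-1],[0.06,0.16,-0.12,0.08,-1],[0.09,0.24,-0.17,0.12,-1],[0.12,0.32,-0.17,0.16,-1],[0.14,0.4,-0.17,0.2,-1],[0.16,0.48,-0.17,0.235,-1],[0.185,0.56,-0.17,0.27,-1],[0.21,0.64,-0.17,0.31,-1],[0.235,0.72,-0.17,0.35,-1],[0.26,0.8,-0.17,0.39,-1],[0.28,0.87,-0.17,0.43,-1],[0.295,0.924,-0.17,0.465,-1]]'; python3 d.py .567 .268 .28
```

```text
time: 6.85
tcp_pos: [0.5588, 0.2347, 0.2942]
eef_rot: [2.464, 1.949, 0.0]
ft_force: [0.8, 0.4, -0.3]
finger_gap: 0.0853
grasp_force: 0.0
6.85 [0.5588 0.2347 0.2942] yaw y -13.3 q6 0.558 0.0853420108723811 0.0 [ 0.84  0.43 -0.26]
[0.069 0.001 0.028]
```

```bash
python3 -m creep '[[0,0,0.03,0.03,-1],[0,0,0.03,0.062,-1],[0,0,0.03,0.062,-1],[0,0,0.03,0.062,-1]]'; python3 d.py .567 .268 .157
python3 - <<'E'
from h import *
im=eyes.read_camera('wrist');c=cam('wrist');cv2.imwrite('pics/w4.png',im)
cv2.imwrite('pics/t4.png',eyes.read_camera('top'));cv2.imwrite('pics/s4.png',eyes.read_camera('scene'))
print(proj('wrist',[.567,.268,.19],c))
E
```

```text
time: 7.18
tcp_pos: [0.559, 0.233, 0.2788]
eef_rot: [2.634, 1.712, -0.0]
ft_force: [-0.5, -0.4, 0.2]
finger_gap: 0.0853
grasp_force: 0.0
7.1833 [0.559  0.233  0.2788] yaw y -24.0 q6 0.741 0.08529498435803963 0.0 [-0.47 -0.37  0.17]
[ 0.071 -0.014  0.244]
(np.float64(263.17756744217206), np.float64(171.9229254860994))
```

View pics/w4.png

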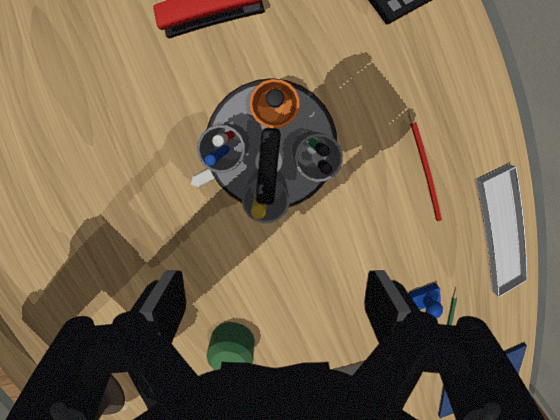

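The wrist view shows the handle as a dark bar from (271,130) to (264,203). The orange pot is at (275,103), the pointer at (202,180) and the base centre at about (272,143). I ray-cast these.

```bash
python3 - <<'E'
from h import *
from d import delta
im=cv2.imread('pics/w4.png');c=cam('wrist')
g=cv2.cvtColor(im,cv2.COLOR_BGR2GRAY);roi=np.zeros_like(g);roi[126:205,255:283]=255
m=((g<32)&(roi>0)).astype(np.uint8);m=cv2.morphologyEx(m,cv2.MORPH_OPEN,np.ones((3,3)))
k=max(cv2.findContours(m,0,1)[0],key=cv2.contourArea);b=cv2.minAreaRect(k);print(b)
pts=cv2.boxPoints(b);W=np.array([onz('wrist',*p,.18,c)[:2] for p in pts]);print('ctr',W.mean(0),[np.linalg.norm(W[i]-W[i-1]).round(4) for i in range(4)])
e=max([W[i]-W[i-1] for i in range(4)],key=np.linalg.norm);print('ang',np.degrees(np.arctan2(e[1],e[0]))%180)
hs=cv2.inRange(cv2.cvtColor(im,cv2.COLOR_BGR2HSV),(4,150,60),(14,255,255));hs[:60]=0;hs[140:]=0;hs[:,:230]=0;hs[:,320:]=0
x,y,w,h=cv2.boundingRect(hs);o=onz('wrist',x+w/2,y+h/2,.09,c);print(x,y,w,h,'orange',o)
B=onz('wrist',272,143,.014,c);P=onz('wrist',193,182,.01,c);print('base',B,'ptr',P,np.degrees(np.arctan2(*(P-B)[1::-1])))
print(delta([*W.mean(0),.157]))
t=cv2.imread('pics/t4.png');ct=cam('top')
m=cv2.inRange(cv2.cvtColor(t,cv2.COLOR_BGR2HSV),(45,90,30),(85,255,255))
for k in cv2.findContours(m,0,1)[0]:
    x,y,w,h=cv2.boundingRect(k)
    if 330<x<400:print('puck top',x,y,w,h,onz('top',x+w/2-.5,y+h/2-.5,.085,ct))
E
```

```text
((267.4173583984375, 166.05935668945312), (19.027626037597656, 75.61280059814453), 5.492323875427246)
ctr [0.57075323 0.26853708] [np.float64(0.0147), np.float64(0.0579), np.float64(0.014), np.float64(0.0579)]
ang 60.6330355015498
230 79 70 60 orange [0.58527497 0.31133306 0.09      ]
base [0.57426325 0.27103959 0.014     ] ptr [0.45863895 0.26794418 0.01      ] -178.46648419759686
[ 0.075 -0.009  0.245]
```

```bash
python3 -m creep '[[0.05,-0.008,0,0.024,-1],[0.074,-0.009,0.02,0.024,-1],[0.074,-0.009,0.08,0.024,-1],[0.074,-0.009,0.14,0.024,-1],[0.074,-0.009,0.2,0.024,-1],[0.074,-0.009,0.23,0.024,-1],[0.074,-0.009,0.245,0.024,-1],[0.074,-0.009,0.245,0.024,1],[0.074,-0.009,0.245,0.024,1],[0.074,-0.009,0.245,0.024,1],[0.074,-0.009,0.245,0.024,1],[0.074,-0.009,0.245,0.024,1]]'; python3 d.py .5705 .268 .157
python3 - <<'E'
from h import *
im=eyes.read_camera('wrist');cv2.imwrite('pics/w5.png',im)
E
```

```text
time: 8.33
tcp_pos: [0.5714, 0.2689, 0.1581]
eef_rot: [2.699, 1.607, 0.005]
ft_force: [0.7, -0.1, 0.1]
finger_gap: 0.0252
grasp_force: 0.0
8.3333 [0.5714 0.2689 0.1581] yaw y -28.4 q6 0.867 0.025211204909160127 0.0 [ 0.67 -0.09  0.12]
[-0.002 -0.001  0.002]
```

View pics/w5.png

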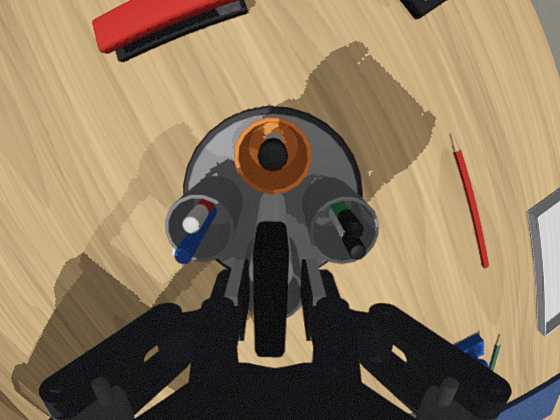

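The handle is centred between the closing fingers at (268,290). I finish the grip and start turning.

```bash
python3 -m creep '[[0,0,0,0,1],[0,0,0,0,1],[0,0,0,0,1],[0,0,0,0,1],[0,0,0,-0.02,1],[0,0,0,-0.05,1],[0,0,0,-0.08,1],[0,0,0,-0.11,1],[0,0,0,-0.14,1],[0,0,0,-0.17,1],[0,0,0,-0.2,1],[0,0,0,-0.23,1]]'; python3 d.py
```

```text
time: 9.38
tcp_pos: [0.5703, 0.2695, 0.158]
eef_rot: [-1.951, -2.462, -0.003]
ft_force: [-0.6, 0.5, 3.5]
finger_gap: 0.0133
grasp_force: 61.2
9.3833 [0.5703 0.2695 0.158 ] yaw y 13.2 q6 0.14 0.013334366964537665 61.17862343788147 [-0.61  0.51  3.47]
```

```bash
python3 -m creep '[[0,0,0,-0.035,1],[0,0,0,-0.07,1],[0,0,0,-0.105,1],[0,0,0,-0.14,1],[0,0,0,-0.175,1],[0,0,0,-0.21,1],[0,0,0,-0.245,1],[0,0,0,-0.28,1],[0,0,0,-0.315,1],[0,0,0,-0.35,1],[0,0,0,-0.385,1],[0,0,0,-0.415,1]]';python3 -m creep '[[0,0,0,-0.01,1],[0,0,0,-0.018,1],[0,0,0,-0.018,1],[0,0,0,-0.018,1]]'; python3 d.py
python3 - <<'E'
from h import *
im=eyes.read_camera('wrist');cv2.imwrite('pics/w6.png',im)
t=eyes.read_camera('top');cv2.imwrite('pics/t6.png',t)
s=eyes.read_camera('scene');cv2.imwrite('pics/s6.png',s)
c=cam('wrist');print('pred pointer',proj('wrist',[.57-.109,.268-.0025,.01],c))
E
```

```text
time: 10.38
tcp_pos: [0.5713, 0.2706, 0.1581]
eef_rot: [0.057, 3.138, 0.006]
ft_force: [1.4, 5.6, 1.6]
finger_gap: 0.0131
grasp_force: 60.7
time: 10.72
tcp_pos: [0.5713, 0.2707, 0.158]
eef_rot: [-0.025, 3.138, 0.006]
ft_force: [1.1, 5.2, 1.0]
finger_gap: 0.013
grasp_force: 60.8
10.7167 [0.5713 0.2707 0.158 ] yaw y 90.9 q6 -1.216 0.012991139614640079 60.807164311409 [1.06 5.21 1.04]
pred pointer (np.float64(271.09079763730546), np.float64(76.26800895672906))
```

View pics/w6.png

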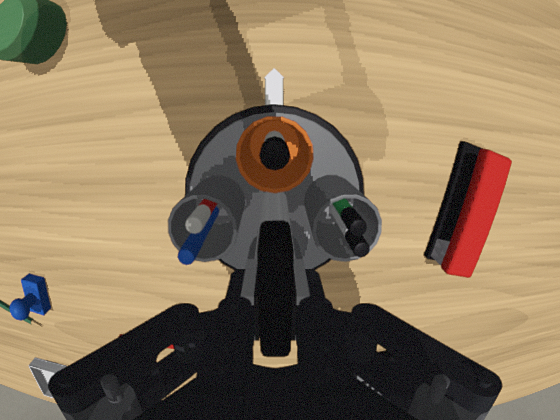

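The wrist view shows the pointer tip at (274,68), the orange pot at (274,155) and the handle at (275,290) all in one line. I make one last numeric check of the puck on the pan.

```bash
python3 - <<'E'
from h import *
for n,f,lim in(('top','t6',(335,400,185,250)),('scene','s6',(190,270,170,240))):
    t=cv2.imread(f'pics/{f}.png');c=cam(n)
    m=cv2.inRange(cv2.cvtColor(t,cv2.COLOR_BGR2HSV),(45,60,25),(90,255,255))
    for k in cv2.findContours(m,0,1)[0]:
        x,y,w,h=cv2.boundingRect(k)
        if cv2.contourArea(k)>30 and lim[0]<x<lim[1] and lim[2]<y<lim[3]:
            print(n,x,y,w,h,onz(n,x+w/2-.5,y+h/2-.5,.085 if n=='top' else .078,c).round(4))
    # the pan by its projected centre
    print(n,'pan centre px',proj(n,[.5243,-.2127,.056],c), 'puck-centre px if centred',proj(n,[.5243,-.2127,.078],c))
cv2.imwrite('pics/c6.png',np.hstack([cv2.resize(cv2.imread('pics/t6.png')[175:260,320:410],(400,378),interpolation=2),cv2.resize(cv2.imread('pics/s6.png')[165:245,185:275],(400,378),interpolation=2)]))
E
```

```text
top 359 206 17 17 [ 0.5248 -0.2147  0.085 ]
top pan centre px (np.float64(364.784026899507), np.float64(216.0238896695727)) puck-centre px if centred (np.float64(365.92206594725735), np.float64(214.6262692491267))
scene 218 190 16 19 [ 0.5302 -0.2129  0.078 ]
scene pan centre px (np.float64(227.45045672127932), np.float64(204.2420010027926)) puck-centre px if centred (np.float64(226.94392026077577), np.float64(198.2124315692983))
```

View pics/c6.png

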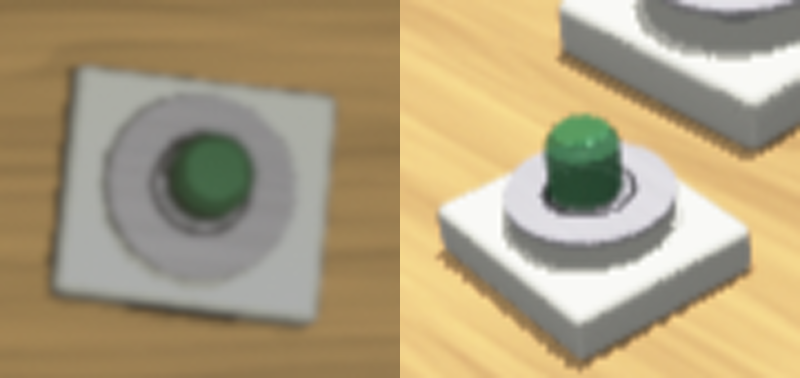

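The puck stands upright inside or at the black ring, so about 5 mm off centre. I hand the job in.

```bash
python3 -c "
from rig import order
print(order.job_done())"
```

```text
the job is handed in; nothing more can be done
None
```

The job is handed in with no verdict returned: by my last pictures, the small paperweight stands upright about 5 mm off the pan's middle and let go, and the caddy's orange pot lines up with the white pointer, with the gripper still holding the handle.

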